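# Latch the loaded element clamp

## Robot

A 6-joint arm with a two-finger parallel gripper is mounted at the origin on a cart in front of the work surface, level with it; the furniture and walls round the work are solid. World frame = base frame: x ahead of the robot, y to its left, z up, the work surface at z = 0. Lengths are in m, angles in degrees, forces in N, time in s.
With the tool pointing down it reaches from about 0.4 to 0.825 m from the base axis. Payload 7 kg.
Tool frame: the origin (TCP) lies on the centre line of the jaws, within the pads' length; the fingertips stand 19 mm ahead of it and the grasp point (between the pads) is the TCP; z points along the fingers, y is the line along which they close (so a half turn about z gives the same grasp; the last joint's range is limited). The gripper opens to 88 mm and grips with 3 to 60 N. Pads are 19 mm wide; open, the fingers measure 130 mm over their backs; the gripper's body (78 mm by 193 mm) begins 47 mm behind the grasp point.
Start: joints at [-60.098, 20.546, 0.682, 0, -70.136, -16.507], TCP at [0.156, -0.657, 0.215] pointing down, gripper open.
Joint ranges: [-176.03, 176.03], [-82.01, 121.73], [-58.28, 71.71], [-173.87, 95.51], [-174.79, -0.11], [-173.66, 173.66]. Speed limits (degrees/s): [136.94, 136.94, 172.46, 180, 180, 180].

## Interface

Orientations are given as [roll, pitch, yaw] about the fixed x, y, z axes, in that order (R = Rz(yaw) Ry(pitch) Rx(roll)).
In Python, from plant import get_state, capture, close_job gives the robot as it stands.
- The arm moves only by the tool apply_moves, never from a script. Its argument "targets" is a list of rows, each a list of 7 numbers: the opening, from 0 (shut) to 1 (fully open), then the shift along the tool's x, y, z normalised to -1 to 1, where 1 is 1000 mm, then the turn, a rotation vector about the tool's x, y, z normalised to -1 to 1, where 1 is 90 degrees. In form: [[claw, tx, ty, tz, ax, ay, az], ...]. A call has 1 to 20 rows; each row shifts and turns the commanded pose from where the row before left it, along the tool's axes as they then stand; what a row does not reach is not made up. A row lasts 1/12 s, in which the tool goes at most 41.7 mm and 7.16 degrees, less where a joint would pass 70% of its speed; a pose out of reach is approached as far as the arm can. A call with a number of a shift or a turn outside -1 to 1 is refused whole. A call with a gripper value outside its range is refused whole. The fingers move at their own pace and stop on an object; "newtons" is the grip in N (left out, the last holds). Time passes only in rows, so rows that do not move let the fingers close. It gives the time, the measured TCP pose, the force, the opening and the grip force at its end, in the units of the state.
- get_state(): the state, without advancing time (a new reading comes with each control period).
- capture(name): name is "scene" or "top" or "wrist"; returns a dict with "frame" (420x560x3 uint8, red, green, blue), "range_z" (420x560 float32, m along the optical axis (not along the pixel's ray), 0 where there is no reading), "camera_matrix" (3x3 intrinsics, pixels), "T" (4x4, takes a point from camera to world coordinates). Camera axes: x right, y down, z forward; pixel columns grow to the right and rows downward; lengths in m; the calibration is good to about 2 mm. A picture is of the moment at which its call begins.
- close_job(): hands the job in; it is judged then, once.
The state is a dict: "time_s": time; "joints": joint angles; "qd": joint speeds; "joint_torque": joint torques, N m; "tcp_pos": TCP position; "eef_rot": TCP orientation; "contact_force": force on the tool from outside, world axes, zero at the start; "moment": the same for the moment, N m; "gripper_width": finger opening in m; "gripper_force": force on a finger pad.
Only numpy, scipy, OpenCV 4.12 (cv2) and the standard library are available. Lean on these libraries where they do the work, as an engineer would, in place of code of your own. Each camera call takes 0.05 s, during which the arm holds its last target. There are 200 camera calls.

## Task

Two identical draw-latch clamps with black handles stand on the bench with their latches open; one holds a blue membrane element, the other is empty. On the clamp with the element, first swing the wire loop down over the hooked keeper of its sliding jaw, then push the lever over and fully down until it has gone past centre and stays down by itself with the jaw drawn in. Leave the empty clamp alone, with its latch open as it is.

Things in the scene. Friction and masses are not known exactly. Their poses are not given: they have to be found in the camera images.
- clamp: Loaded clamp, fixed to the bench; aluminium base 160 x 76 x 8. Origin on the bench between the jaws; +x from the fixed jaw (lever) to the sliding jaw (keeper), y along the element, z up. In this frame (mm): lever pivot axis along y at x -36, z 72. Handle, 28 wide, 10 thick, reaches 88 from the pivot. Loop pin on the lever 25 from the pivot. Element top z 58; only loop and handle rise over 82.
- clamp_bar (a point): Middle of the cross bar (9 thick, along y) of the loaded clamp's wire loop; legs at y -27 and +27, 100 from pin to bar axis. Starts raised 57 to 80 degrees up from clamp +x, bar 175 to 200 above the bench; hinge friction holds it (0.2 N at the bar moves it). Swings down in an arc, clears the keeper nose by 4 to 9, rests on the ledge behind it (bar axis z 65.5, x 58 to 64) and stays by its weight.
- clamp_lever (a joint): Lever angle, rad, starts 0 to 0.2 (open). Handle stands at 75 degrees + this, from clamp +x upward: nearly upright at first. Grows as it swings over to clamp -x and down; stop at 2.007 (handle 10 degrees below level). Loop pin lies at 80 degrees + this. Stays where left. Loop hooked: tightens from about 0.5, dead centre about 1.66, then snaps to the stop; up to 15 N near the handle end.
- clamp_jaw (a joint): Sliding jaw, m: 0 open (sprung), grows as drawn to the fixed jaw, about 0.010 latched; stays 0 if the lever closes without the loop hooked. It carries the steel keeper: post 40 mm wide, far (+x) face at clamp x 46 mm when open, top z 80, with a nose overhanging 4 mm towards +x, underside z 76. Behind the post a ledge at z 61, x 46 to 80, stops the bar.
- element: Blue membrane element, 327 mm long, 50 mm thick, lying loose between the jaws of the loaded clamp along its y. Origin under its middle, y along it, z up. Need not be handled.
- spare_bar (a point): Middle of the loop's cross bar on the empty clamp (same make, also open, loop raised). It must stay where it is.

How it is judged:
By the outcome, as a careful person would: the job done as asked, in the order asked, and still so for the second after the job is handed in, with the robot touching nothing.
It also fails if it takes over 35 s, if anything falls off the work surface, if the arm or the gripper's body presses on something with over 40 N, if the wrist force passes 120 N, or if a joint passes its speed limit or range.

## Working session

There is one attempt and no reset: what is moved stays moved. The work goes in short steps, Python scripts to look and compute and a tool call to move; the robot and the scene stay as the last step left them, time stands still between calls to the robot, and variables do not carry over. Pictures are saved under pics/ and viewed, at most 10 in all, crops included, and the job is handed in when it is done.

Besides the shell and the picture viewer there is one more tool, called after "Call:" as name(argument=value, ...), one argument or row to a line, values as JSON. apply_moves: Moves the arm, as the interface text tells. Scaled input: -1 to 1 covers 1000 mm each way for a shift and 90 degrees each way for a turn. Its arguments: {"type":"object","properties":{"targets":{"type":"array","items":{"type":"array","items":{"type":"number"}}},"newtons":{"type":"number"}},"required":["targets"]}

```bash
mkdir -p pics; cat > look.py <<'E'
import sys,cv2,numpy as np
from plant import get_state,capture
for n in sys.argv[2:]:
    c=capture(n); np.savez(f'pics/{sys.argv[1]}_{n}.npz',**c)
    cv2.imwrite(f'pics/{sys.argv[1]}_{n}.png',c['frame'][:,:,::-1])
E
python3 look.py a scene top; python3 - <<'E'
import cv2,numpy as np
a=cv2.imread('pics/a_top.png');cv2.imwrite('pics/a_top2.png',cv2.resize(a,(800,600)))
from plant import get_state;print(get_state())
E
```

```text
{'time_s': 0.1, 'joints': array([-6.00959897e+01,  2.05872853e+01,  6.38673012e-01, -1.76454404e-02,
       -7.01365649e+01, -1.65063725e+01]), 'qd': array([-0.00151781,  0.00936968,  0.13751397,  0.11101061, -0.03661291,
        0.02013554]), 'joint_torque': array([-2.02228017e-03, -5.84162629e+01,  2.93756121e+01,  7.01556757e+00,
        1.02402279e-02, -8.35417563e-05]), 'tcp_pos': array([ 0.15625846, -0.65618823,  0.21401454]), 'eef_rot': array([ 1.79913620e+02, -8.29782628e-03, -1.66608364e+02]), 'contact_force': array([-0.24703203, -0.08527777,  0.24170426]), 'moment': array([ 0.0322019 ,  0.04239058, -0.0110594 ]), 'gripper_force': 0.0, 'gripper_width': 0.08745303662477158}
```

View pics/a_top.png

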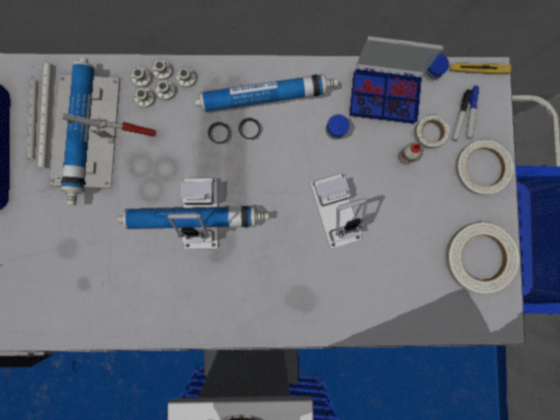

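View pics/a_scene.png

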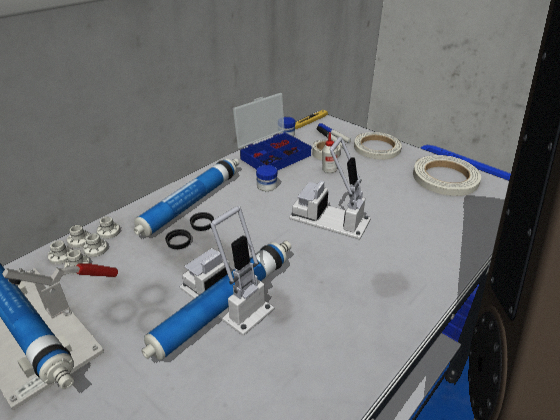

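The top view shows the loaded clamp around (200,213) and the empty one around (338,210). On both, the keeper is on the far side (up in the image) and the lever is nearer the robot.

```bash
cat > geo.py <<'E'
import numpy as np,cv2
def cloud(f):
    c=np.load(f'pics/{f}.npz');K=c['camera_matrix'];d=c['range_z'].astype(float);h,w=d.shape
    v,u=np.mgrid[:h,:w]
    P=np.stack([(u-K[0,2])/K[0,0]*d,(v-K[1,2])/K[1,1]*d,d],-1)
    P=P@c['T'][:3,:3].T+c['T'][:3,3]; P[d==0]=np.nan
    return P,c['frame'],c
E
python3 - <<'E'
from geo import *
P,f,c=cloud('a_top')
print(c['T'],c['camera_matrix'][0,0])
for (u,v) in [(200,213),(198,186),(190,216),(183,180),(215,180),(190,232),(300,295),(150,217)]: print(u,v,P[v,u].round(4))
# base plate of loaded clamp
sub=np.zeros(f.shape[:2],bool);sub[170:252,178:222]=1
for nm,lo,hi in [('plate',.004,.013),('blk',.06,.085),('hi',.09,.3)]:
    m=sub&(P[...,2]>lo)&(P[...,2]<hi); q=P[m]
    print(nm,m.sum(),q.min(0).round(3),q.max(0).round(3)); 
    print(cv2.minAreaRect((q[:,:2]*1000).astype(np.float32)))
# element axis
hsv=cv2.cvtColor(f,cv2.COLOR_RGB2HSV);m=(hsv[...,0]>95)&(hsv[...,0]<125)&(hsv[...,1]>130);m[:200]=0;m[235:]=0;m[:,:120]=0;m[:,260:]=0
q=P[m&(P[...,2]>.03)&(P[...,2]<.065)];print('el',q.mean(0),cv2.minAreaRect((q[:,:2]*1000).astype(np.float32)),np.percentile(q[:,2],[50,98]))
S,f2,c2=cloud('a_scene')
sub=np.zeros(f2.shape[:2],bool);sub[200:300,205:262]=1
q=S[sub&(S[...,2]>.09)&(S[...,0]>.3)];print('scene hi',len(q))
q=q[np.argsort(-q[:,2])];print(q[::max(1,len(q)//25)].round(3))
im=cv2.resize(f[165:255,165:265][:,:,::-1],None,fx=6,fy=6,interpolation=cv2.INTER_CUBIC)
im2=cv2.resize(f2[195:335,175:305][:,:,::-1],None,fx=4,fy=4,interpolation=cv2.INTER_CUBIC)
cv2.imwrite('pics/c1.png',im);cv2.imwrite('pics/c2.png',im2)
E
```

```text
[[-0.00632194 -0.99687333  0.07876296  0.51168369]
 [-0.99954612  0.00397951 -0.02986176 -0.05757674]
 [ 0.02945495 -0.07891599 -0.99644602  0.93072371]
 [ 0.          0.          0.          1.        ]] 407.1930756562615
200 213 [0.5622 0.0834 0.0523]
198 186 [0.6195 0.0867 0.0613]
190 216 [0.5486 0.0782 0.1954]
183 180 [0.64   0.1297 0.0073]
215 180 [0.6397 0.0572 0.0083]
190 232 [0.5204 0.0854 0.1547]
300 295 [ 0.3792 -0.1342  0.0031]
150 217 [0.554  0.189  0.0549]
plate 475 [0.486 0.046 0.004] [0.663 0.141 0.013]
((574.820068359375, 93.90115356445312), (94.6484375, 177.47698974609375), 89.5794906616211)
blk 503 [0.502 0.061 0.06 ] [0.63  0.123 0.084]
((566.3502807617188, 91.90709686279297), (128.094970703125, 62.01565170288086), 0.015748774632811546)
hi 368 [0.511 0.059 0.093] [0.554 0.12  0.198]
((533.22705078125, 90.3414306640625), (43.1019287109375, 60.20077133178711), 2.578279733657837)
el [0.55269581 0.1302146  0.04966482] ((553.283935546875, 109.25308227539062), (41.23138427734375, 265.8664855957031), 1.067758321762085) [0.05063014 0.055691  ]
scene hi 1351
[[0.548 0.108 0.198]
 [0.552 0.109 0.196]
 [0.547 0.075 0.194]
 [0.547 0.067 0.192]
 [0.547 0.12  0.186]
 [0.542 0.065 0.176]
 [0.541 0.068 0.166]
 [0.524 0.1   0.16 ]
 [0.536 0.065 0.158]
 [0.519 0.096 0.154]
 [0.537 0.121 0.15 ]
 [0.526 0.105 0.146]
 [0.518 0.092 0.143]
 [0.518 0.098 0.138]
 [0.526 0.118 0.134]
 [0.523 0.119 0.131]
 [0.517 0.085 0.126]
 [0.516 0.084 0.122]
 [0.524 0.104 0.118]
 [0.521 0.066 0.114]
 [0.517 0.065 0.109]
 [0.515 0.096 0.105]
 [0.515 0.084 0.102]
 [0.517 0.071 0.1  ]
 [0.513 0.107 0.098]
 [0.516 0.094 0.09 ]]
```

View pics/c1.png

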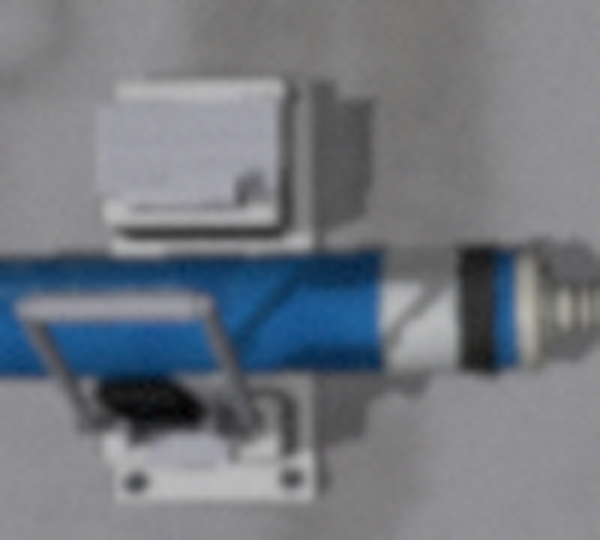

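View pics/c2.png

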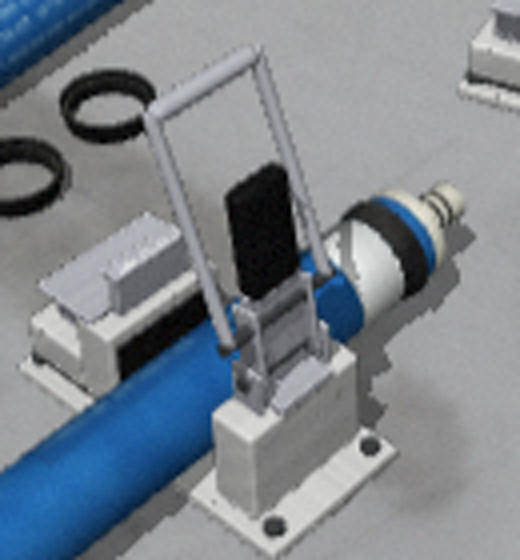

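The crops show the raised loop, with its bar at about x 0.548, y 0.092, z 0.195. The black handle stands upright inside it, and the keeper post and ledge are on the far jaw. Next I measure the frame, the handle angle and the keeper more exactly.

```bash
python3 - <<'E'
from geo import *
P,f,c=cloud('a_top');S,f2,c2=cloud('a_scene')
sub=np.zeros(f2.shape[:2],bool);sub[230:275,225:262]=1
m=sub&(f2.max(-1)<60)&(S[...,2]>.09)&(S[...,2]<.18)&(S[...,0]<.56);q=S[m];print('handle',m.sum(),q.min(0).round(3),q.max(0).round(3),q.mean(0).round(4))
for z in np.arange(.1,.17,.01):
    k=q[abs(q[:,2]-z)<.005]
    if len(k):print(z.round(3),len(k),k.mean(0).round(4),k[:,0].min().round(3),k[:,0].max().round(3))
for n,C in (('top',P),('scene',S)):
    r=C[(C[...,0]>.5)&(C[...,0]<.66)&(abs(C[...,1]-.09)<.045)]
    for nm,lo,hi,x0 in [('bar',.183,.25,.5),('ledge',.057,.066,.59),('post',.074,.086,.55),('plate',.004,.012,.5)]:
        k=r[(r[:,2]>lo)&(r[:,2]<hi)&(r[:,0]>x0)]
        if len(k)>3:print(n,nm,len(k),k.mean(0).round(4),np.percentile(k,[3,97],axis=0).round(4).tolist())
# bar direction
k=S[(S[...,2]>.185)&(abs(S[...,0]-.55)<.02)&(abs(S[...,1]-.09)<.05)]
print('bar slope dx/dy',np.polyfit(k[:,1],k[:,0],1))
k=S[(S[...,2]>.12)&(S[...,2]<.18)&(S[...,1]<.075)&(S[...,1]>.055)&(abs(S[...,0]-.54)<.03)]
print('leg dx/dz',np.polyfit(k[:,2],k[:,0],1),len(k))
E
```

```text
handle 467 [0.512 0.063 0.093] [0.528 0.106 0.162] [0.5187 0.0938 0.1367]
0.1 19 [0.5135 0.0819 0.0987] 0.512 0.515
0.11 23 [0.5157 0.0939 0.1127] 0.514 0.518
0.12 84 [0.5167 0.0946 0.1197] 0.514 0.524
0.13 82 [0.5175 0.0944 0.1299] 0.515 0.524
0.14 87 [0.5187 0.0944 0.14  ] 0.516 0.525
0.15 88 [0.5201 0.0951 0.1501] 0.518 0.526
0.16 83 [0.5223 0.0936 0.1588] 0.519 0.528
top bar 165 [0.5503 0.0902 0.1935] [[0.5458, 0.0627, 0.1858], [0.5543, 0.1181, 0.1967]]
top ledge 451 [0.6145 0.0912 0.0607] [[0.5917, 0.0613, 0.0576], [0.6303, 0.1224, 0.0636]]
top post 97 [0.5961 0.0913 0.0799] [[0.5918, 0.0728, 0.0764], [0.6007, 0.1106, 0.0828]]
top plate 266 [0.5695 0.0725 0.0074] [[0.5016, 0.0542, 0.0045], [0.6422, 0.1266, 0.0106]]
scene bar 232 [0.5481 0.0944 0.193 ] [[0.545, 0.0647, 0.185], [0.5524, 0.1213, 0.197]]
scene ledge 399 [0.6119 0.1018 0.0618] [[0.5906, 0.0661, 0.0583], [0.6303, 0.1245, 0.065]]
scene post 152 [0.5942 0.0946 0.0795] [[0.5902, 0.0757, 0.0743], [0.6006, 0.1123, 0.0828]]
scene plate 367 [0.5511 0.1168 0.0086] [[0.5007, 0.0621, 0.0049], [0.6398, 0.1308, 0.0113]]
bar slope dx/dy [-0.01310836  0.54936318]
leg dx/dz [0.36506188 0.4788519 ] 144
```

Call:
apply_moves(
  targets=[
    [0,0,0,-0.04,0,0,0.0745],
    [0,0,0,-0.04,0,0,0.0745],
    [0,-0.0156,0.0312,0,0,0,0],
    [0,-0.0156,0.0312,0,0,0,0],
    [0,-0.0156,0.0312,0,0,0,0],
    [0,-0.0156,0.0312,0,0,0,0],
    [0,-0.0156,0.0312,0,0,0,0],
    [0,-0.0156,0.0312,0,0,0,0],
    [0,-0.0156,0.0312,0,0,0,0],
    [0,-0.0156,0.0312,0,0,0,0],
    [0,-0.0156,0.0312,0,0,0,0],
    [0,-0.0156,0.0312,0,0,0,0],
    [0,-0.0156,0.0312,0,0,0,0],
    [0,-0.0156,0.0312,0,0,0,0],
    [0,-0.0156,0.0312,0,0,0,0],
    [0,-0.0156,0.0312,0,0,0,0],
    [0,-0.0156,0.0312,0,0,0,0],
    [0,-0.0156,0.0312,0,0,0,0],
    [0,-0.0156,0.0312,0,0,0,0],
    [0,-0.0156,0.0312,0,0,0,0],
  ],
)

```text
time_s: 1.77
tcp_pos: [0.4374, -0.0933, 0.2949]
eef_rot: [180.0, 0.0, -180.0]
contact_force: [-0.1, -1.5, 0.8]
gripper_width: 0.0006
gripper_force: 0.0
```

Call:
apply_moves(
  targets=[
    [0,-0.0154,0.0309,0,0,0,0],
    [0,-0.0154,0.0309,0,0,0,0],
    [0,-0.0154,0.0309,0,0,0,0],
    [0,-0.0154,0.0309,0,0,0,0],
    [0,-0.0154,0.0309,0,0,0,0],
    [0,-0.0154,0.0309,0,0,0,0],
    [0,0,0,0,0,0,0],
    [0,0,0,0,0,0,0],
  ],
)

```text
time_s: 2.43
tcp_pos: [0.5299, 0.0917, 0.2936]
eef_rot: [-179.9, -0.1, -179.9]
contact_force: [0.9, -0.3, 0.0]
gripper_width: 0.0003
gripper_force: 0.0
```

```bash
python3 look.py b scene wrist; python3 - <<'E'
import cv2,numpy as np
a=cv2.imread('pics/b_scene.png')[130:340,160:330];b=cv2.imread('pics/b_wrist.png')
cv2.imwrite('pics/b.png',np.hstack([cv2.resize(a,(340,420)),cv2.resize(b,(450,420))]))
E
```

```text
(no output)
```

View pics/b.png

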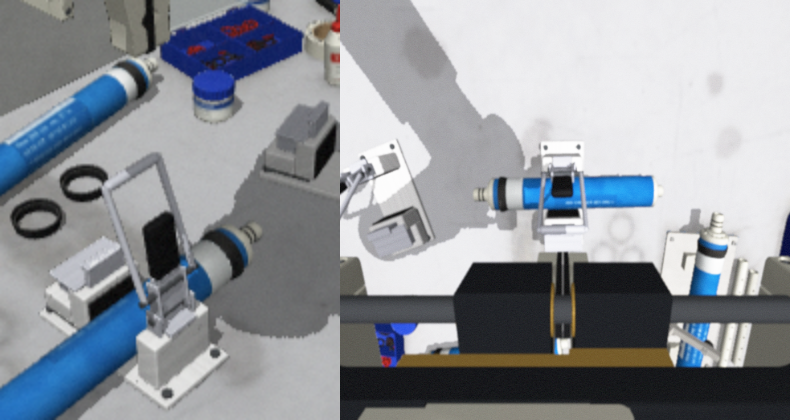

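The wrist view shows the closed fingers at (562,290) lined up with the bar at (562,231). I go down behind the bar and push it forward along its arc.

Call:
apply_moves(
  targets=[
    [0,0,0,0.0305,0,0,0],
    [0,0,0,0.0305,0,0,0],
    [0,0,0,0.0305,0,0,0],
    [0,0,0,0,0,0,0],
    [0,-0.006,0,0,0,0,0],
    [0,-0.008,0,0.0037,0,0,0],
    [0,-0.008,0,0.0037,0,0,0],
    [0,-0.007,0,0.005,0,0,0],
    [0,-0.007,0,0.005,0,0,0],
    [0,-0.0063,0,0.0061,0,0,0],
    [0,-0.0063,0,0.0062,0,0,0],
    [0,-0.0054,0,0.0073,0,0,0],
    [0,0,0,0,0,0,0],
    [0,0,0,0,0,0,0],
  ],
)

```text
time_s: 3.7
tcp_pos: [0.5835, 0.09, 0.1654]
eef_rot: [-180.0, -0.1, 180.0]
contact_force: [0.4, 0.7, 0.3]
gripper_width: 0.0008
gripper_force: 0.0
```

```bash
python3 look.py c scene; python3 - <<'E'
import cv2,numpy as np
a=cv2.imread('pics/c_scene.png')[170:340,160:330]
cv2.imwrite('pics/c.png',cv2.resize(a,(510,510)))
E
```

```text
(no output)
```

View pics/c.png

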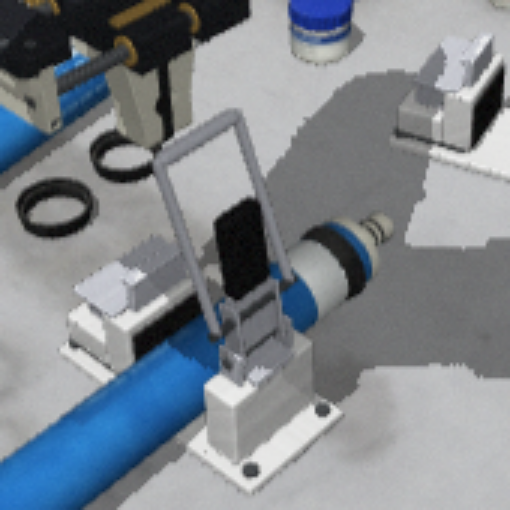

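The finger is now on the far side of the bar, and the loop still looks raised. I measure both.

```bash
python3 - <<'E'
from geo import *
S,f2,c=cloud('c_scene')
r=S[170:340,160:330].reshape(-1,3);
k=r[(r[:,2]>.12)&(r[:,0]>.5)&(r[:,0]<.7)&(abs(r[:,1]-.09)<.05)]
for z in np.arange(.125,.24,.01):
    q=k[abs(k[:,2]-z)<.005]; 
    print(z.round(3),len(q),[ (lo.round(3),len(s),s[:,1].min().round(3),s[:,1].max().round(3)) for lo in np.arange(.5,.63,.01) for s in [q[(q[:,0]>=lo)&(q[:,0]<lo+.01)]] if len(s)])
E
```

```text
0.125 126 [(np.float64(0.51), 69, np.float64(0.079), np.float64(0.106)), (np.float64(0.52), 57, np.float64(0.062), np.float64(0.122))]
0.135 133 [(np.float64(0.51), 76, np.float64(0.079), np.float64(0.105)), (np.float64(0.52), 53, np.float64(0.063), np.float64(0.122)), (np.float64(0.53), 4, np.float64(0.066), np.float64(0.067))]
0.145 138 [(np.float64(0.51), 69, np.float64(0.079), np.float64(0.105)), (np.float64(0.52), 32, np.float64(0.064), np.float64(0.122)), (np.float64(0.53), 37, np.float64(0.062), np.float64(0.122))]
0.155 166 [(np.float64(0.51), 41, np.float64(0.082), np.float64(0.104)), (np.float64(0.52), 74, np.float64(0.079), np.float64(0.106)), (np.float64(0.53), 51, np.float64(0.062), np.float64(0.122))]
0.165 75 [(np.float64(0.52), 29, np.float64(0.081), np.float64(0.105)), (np.float64(0.53), 39, np.float64(0.064), np.float64(0.122)), (np.float64(0.54), 7, np.float64(0.064), np.float64(0.122))]
0.175 64 [(np.float64(0.53), 5, np.float64(0.064), np.float64(0.12)), (np.float64(0.54), 52, np.float64(0.062), np.float64(0.122)), (np.float64(0.57), 6, np.float64(0.089), np.floa
[... 733 characters left out ...]
at64(0.57), 110, np.float64(0.074), np.float64(0.11)), (np.float64(0.58), 15, np.float64(0.108), np.float64(0.11)), (np.float64(0.59), 9, np.float64(0.108), np.float64(0.109))]
0.215 153 [(np.float64(0.57), 126, np.float64(0.072), np.float64(0.112)), (np.float64(0.58), 18, np.float64(0.109), np.float64(0.112)), (np.float64(0.59), 9, np.float64(0.11), np.float64(0.112))]
0.225 102 [(np.float64(0.57), 86, np.float64(0.07), np.float64(0.114)), (np.float64(0.58), 14, np.float64(0.112), np.float64(0.113)), (np.float64(0.59), 2, np.float64(0.112), np.float64(0.113))]
0.235 13 [(np.float64(0.57), 11, np.float64(0.071), np.float64(0.119)), (np.float64(0.59), 2, np.float64(0.125), np.float64(0.125))]
```

The loop has not moved: the bar is still at x 0.55. The fingertip lies near z 0.172 with the TCP at 0.165, so it passed over the bar. I back off above the bar and measure the real tip height.

Call:
apply_moves(
  targets=[
    [0,0,0,-0.035,0,0,0],
    [0,0,0,-0.035,0,0,0],
    [0,0.028,0,0,0,0,0],
    [0,0.028,0,0,0,0,0],
    [0,0,0,0,0,0,0],
    [0,0,0,0,0,0,0],
  ],
)

```text
time_s: 4.25
tcp_pos: [0.5268, 0.0904, 0.2379]
eef_rot: [179.9, 0.1, -180.0]
contact_force: [1.4, 0.4, -0.0]
gripper_width: 0.0004
gripper_force: 0.0
```

```bash
python3 look.py d scene top; python3 - <<'E'
from geo import *
from plant import get_state
t=get_state()['tcp_pos'];print(t)
S,f,c=cloud('d_scene')
m=(abs(S[...,0]-t[0])<.02)&(abs(S[...,1]-t[1])<.045)&(S[...,2]>.19)
q=S[m];print(len(q),np.percentile(q[:,2],[0,1,5]).round(4))
for z in np.arange(.195,.32,.01):
    k=q[abs(q[:,2]-z)<.005]
    if len(k):print(z.round(3),len(k),k.min(0).round(3),k.max(0).round(3))
T=np.linalg.inv(c['T'])
def pr(p):
    x=T[:3,:3]@p+T[:3,3];x=c['camera_matrix']@x;return x[:2]/x[2]
print(pr(t+[0,0,-.019]),pr(t))
u,v=pr(t).astype(int)
cv2.imwrite('pics/d.png',cv2.resize(f[v-70:v+70,u-70:u+70][:,:,::-1],(560,560),interpolation=cv2.INTER_CUBIC))
E
```

```text
[0.52797972 0.0905015  0.2371468 ]
3393 [0.1904 0.1925 0.2575]
0.195 97 [0.545 0.065 0.19 ] [0.548 0.12  0.197]
0.255 119 [0.513 0.075 0.25 ] [0.539 0.108 0.26 ]
0.265 173 [0.514 0.075 0.26 ] [0.539 0.109 0.27 ]
0.275 167 [0.514 0.075 0.27 ] [0.538 0.11  0.28 ]
0.285 181 [0.514 0.074 0.28 ] [0.537 0.112 0.29 ]
0.295 196 [0.514 0.072 0.29 ] [0.537 0.114 0.3  ]
0.305 43 [0.515 0.104 0.3  ] [0.528 0.116 0.309]
0.315 39 [0.511 0.118 0.312] [0.536 0.127 0.32 ]
[235.6563234 206.7054469] [235.02910434 195.80889071]
```

View pics/d.png

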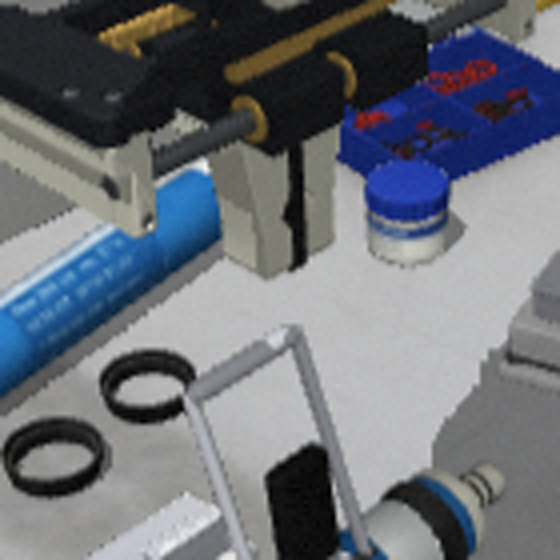

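The tip ends at about z 0.25 with the TCP at 0.237, so the closed tips stand about 12 mm above the reported TCP. The bar has not been disturbed. I redo the push with that measured offset.

Call:
apply_moves(
  targets=[
    [0,0,0,0.0225,0,0,0],
    [0,0,0,0.02,0,0,0],
    [0,0,0,0.02,0,0,0],
    [0,0,0,0,0,0,0],
    [0,-0.006,0,0,0,0,0],
    [0,-0.008,0,0.0037,0,0,0],
    [0,-0.008,0,0.0037,0,0,0],
    [0,-0.007,0,0.005,0,0,0],
    [0,-0.007,0,0.005,0,0,0],
    [0,0,0,0,0,0,0],
  ],
)

```text
time_s: 5.18
tcp_pos: [0.5647, 0.0901, 0.1552]
eef_rot: [-180.0, -0.1, 179.9]
contact_force: [-0.1, -0.8, -0.1]
gripper_width: 0.0003
gripper_force: 0.0
```

```bash
python3 look.py e scene; python3 - <<'E'
from geo import *
S,f,c=cloud('e_scene')
r=S.reshape(-1,3);r=r[(r[:,2]>.1)&(r[:,0]>.5)&(r[:,0]<.65)]
for nm,a,b in (('leg',.058,.069),('leg2',.116,.126)):
    k=r[(r[:,1]>a)&(r[:,1]<b)&(r[:,2]<.2)]; print(nm,len(k),np.polyfit(k[:,2],k[:,0],1),k[np.argsort(-k[:,0])[:5]].round(3).tolist())
cv2.imwrite('pics/e.png',cv2.resize(f[170:340,160:330][:,:,::-1],(510,510)))
E
```

```text
leg 122 [1.04081401 0.41155374] [[0.572, 0.068, 0.15], [0.572, 0.068, 0.152], [0.57, 0.067, 0.15], [0.57, 0.063, 0.152], [0.57, 0.067, 0.153]]
leg2 267 [1.04188512 0.41032723] [[0.592, 0.117, 0.168], [0.589, 0.116, 0.171], [0.589, 0.121, 0.169], [0.589, 0.121, 0.168], [0.588, 0.122, 0.167]]
```

View pics/e.png

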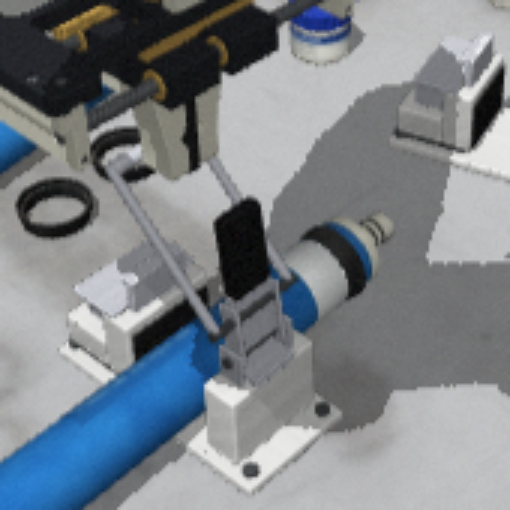

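The loop now leans at about 44°, with the bar near (0.588, z 0.166), so the push works. Before going lower I check where the wrist camera sits relative to the handle.

```bash
python3 - <<'E'
import numpy as np
print(np.load('pics/b_wrist.npz')['T'].round(3))
from geo import *
S,f,c=cloud('e_scene')
r=S.reshape(-1,3);r=r[(r[:,2]>.2)&(abs(r[:,1]-.09)<.11)&(r[:,0]>.4)&(r[:,0]<.7)]
for z in np.arange(.2,.36,.02):
    k=r[abs(r[:,2]-z)<.01]
    if len(k):print(z.round(2),len(k),k.min(0).round(3),k.max(0).round(3))
E
```

```text
[[ 0.     0.954  0.3    0.447]
 [ 1.     0.    -0.001  0.091]
 [-0.001  0.3   -0.954  0.464]
 [ 0.     0.     0.     1.   ]]
0.2 146 [0.552 0.073 0.2  ] [0.575 0.112 0.21 ]
0.22 86 [0.551 0.07  0.21 ] [0.577 0.126 0.23 ]
0.24 1020 [0.524 0.003 0.23 ] [0.604 0.181 0.25 ]
0.26 1783 [ 0.524 -0.002  0.25 ] [0.604 0.189 0.27 ]
0.28 2599 [ 0.524 -0.006  0.27 ] [0.604 0.189 0.29 ]
0.3 764 [0.537 0.042 0.29 ] [0.588 0.11  0.31 ]
0.32 411 [0.524 0.043 0.31 ] [0.587 0.11  0.33 ]
0.34 1077 [0.524 0.042 0.33 ] [0.592 0.13  0.35 ]
```

Call:
apply_moves(
  targets=[
    [0,-0.0063,0,0.0062,0,0,0],
    [0,-0.0063,0,0.0063,0,0,0],
    [0,-0.005,0,0.007,0,0,0],
    [0,-0.005,0,0.007,0,0,0],
    [0,0,0,0,0,0,0],
    [0,0,0,-0.025,0,0,0],
    [0,0,0,-0.02,0,0,0],
    [0,-0.0255,0,0,0,0,0],
    [0,0,0,0,0,0,0],
  ],
)

```text
time_s: 5.98
tcp_pos: [0.6152, 0.0907, 0.1764]
eef_rot: [180.0, 0.2, -180.0]
contact_force: [0.3, -0.3, -0.4]
gripper_width: 0.0006
gripper_force: 0.0
```

Call:
apply_moves(
  targets=[
    [0,0,0,0.02,0,0,0],
    [0,0,0,0.015,0,0,0],
    [0,0,0,0.012,0,0,0],
    [0,0,0,0.012,0,0,0],
    [0,0,0,0.012,0,0,0],
    [0,0,0,0.012,0,0,0],
    [0,0,0,0.012,0,0,0],
    [0,0,0,0.01,0,0,0],
    [0,0,0,0.006,0,0,0],
    [0,0,0,0,0,0,0],
    [0,0,0,0,0,0,0],
  ],
)

```text
time_s: 6.9
tcp_pos: [0.612, 0.0903, 0.064]
eef_rot: [-180.0, 0.0, 180.0]
contact_force: [1.4, 0.3, 0.2]
gripper_width: 0.0004
gripper_force: 0.4
```

```bash
python3 look.py g scene; cat > loop.py <<'E'
import sys
from geo import *
S,f,c=cloud(sys.argv[1])
r=S.reshape(-1,3);r=r[(r[:,2]>.05)&(r[:,0]>.5)&(r[:,0]<.65)]
k=r[(r[:,1]>.115)&(r[:,1]<.1285)]
for x in np.arange(.51,.64,.01):
    q=k[abs(k[:,0]-x)<.005]
    if len(q):print(x.round(3),len(q),q[:,2].min().round(3),q[:,2].max().round(3))
E
python3 loop.py g_scene
```

```text
0.51 49 0.052 0.102
0.52 57 0.051 0.102
0.53 16 0.091 0.097
0.54 40 0.05 0.095
0.55 99 0.052 0.44
0.56 58 0.054 0.429
0.57 528 0.051 0.418
0.58 1040 0.05 0.411
0.59 309 0.051 0.383
0.6 167 0.051 0.259
0.61 109 0.05 0.258
0.62 100 0.06 0.256
0.63 161 0.06 0.253
```

Call:
apply_moves(
  targets=[
    [0,-0.004,0,0,0,0,0],
    [0,0,0,0.003,0,0,0],
    [0,0,0,0.003,0,0,0],
    [0,0,0,0,0,0,0],
  ],
)

```text
time_s: 7.28
tcp_pos: [0.6162, 0.0903, 0.0583]
eef_rot: [180.0, 0.0, 180.0]
contact_force: [-1.5, 0.2, 4.1]
gripper_width: 0.0003
gripper_force: 2.0
```

There is 4 N of upward contact at the bottom. I lift off and check whether the bar is hooked.

Call:
apply_moves(
  targets=[
    [0,0,0,-0.015,0,0,0],
    [0,0,0,-0.025,0,0,0],
    [0,0,0,-0.035,0,0,0],
    [0,0,0,-0.04,0,0,0],
    [0,0,0,-0.04,0,0,0],
    [0,0,0,0,0,0,0],
  ],
)

```text
time_s: 7.78
tcp_pos: [0.6197, 0.0909, 0.2221]
eef_rot: [179.8, 0.7, -180.0]
contact_force: [1.7, -0.0, 1.8]
gripper_width: 0.0004
gripper_force: 0.0
```

```bash
python3 look.py h scene; python3 - <<'E'
from geo import *
S,f,c=cloud('h_scene')
r=S.reshape(-1,3);r=r[(r[:,2]>.05)&(r[:,2]<.18)&(r[:,0]>.5)&(r[:,0]<.65)]
for a,b in ((.058,.07),(.115,.127)):
  k=r[(r[:,1]>a)&(r[:,1]<b)]
  print([(x.round(2),q[:,2].max().round(3)) for x in np.arange(.51,.64,.01) for q in [k[abs(k[:,0]-x)<.005]] if len(q)])
q=r[(abs(r[:,1]-.093)<.012)&(r[:,2]>.1)&(r[:,0]<.55)]
for z in np.arange(.11,.17,.01):
    k=q[abs(q[:,2]-z)<.005]
    if len(k):print(z.round(2),k.mean(0).round(4),k[:,2].max())
cv2.imwrite('pics/h.png',cv2.resize(f[190:340,160:310][:,:,::-1],(600,600),interpolation=cv2.INTER_CUBIC))
E
```

```text
[(np.float64(0.51), np.float64(0.103)), (np.float64(0.52), np.float64(0.103)), (np.float64(0.53), np.float64(0.098)), (np.float64(0.56), np.float64(0.055)), (np.float64(0.57), np.float64(0.084)), (np.float64(0.58), np.float64(0.081)), (np.float64(0.59), np.float64(0.078)), (np.float64(0.6), np.float64(0.075)), (np.float64(0.61), np.float64(0.07)), (np.float64(0.62), np.float64(0.064)), (np.float64(0.63), np.float64(0.064))]
[(np.float64(0.51), np.float64(0.102)), (np.float64(0.52), np.float64(0.102)), (np.float64(0.53), np.float64(0.097)), (np.float64(0.54), np.float64(0.095)), (np.float64(0.55), np.float64(0.092)), (np.float64(0.56), np.float64(0.088)), (np.float64(0.57), np.float64(0.086)), (np.float64(0.58), np.float64(0.081)), (np.float64(0.59), np.float64(0.078)), (np.float64(0.6), np.float64(0.075)), (np.float64(0.61), np.float64(0.072)), (np.float64(0.62), np.float64(0.064)), (np.float64(0.63), np.float64(0.064))]
0.11 [0.5164 0.0947 0.1099] 0.11496581385468863
0.12 [0.5164 0.0952 0.1201] 0.12490400019613584
0.13 [0.5177 0.0948 0.13  ] 0.13469190102050987
0.14 [0.5188 0.0951 0.1399] 0.14477179759262593
0.15 [0.5198 0.094  0.1501] 0.15494520261549877
0.16 [0.5229 0.0939 0.1589] 0.16200180765348854
```

View pics/h.png

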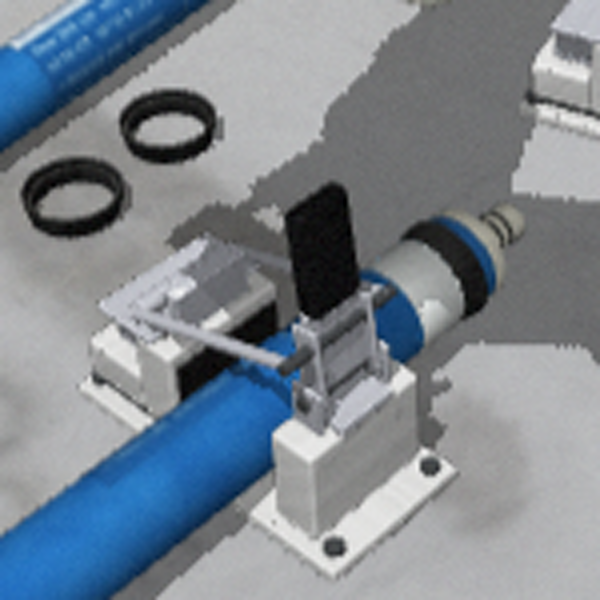

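The bar rests on the ledge behind the keeper nose, with its top at z 0.071 and x 0.61, seen at (120,310) in the crop. The lever has not moved (about 82°). Next I put the finger behind the handle.

Call:
apply_moves(
  targets=[
    [0,0.031,0,0,0,0,0],
    [0,0.031,0,0,0,0,0],
    [0,0,0,0,0,0,0],
    [0,0,0,0.03,0,0,0],
    [0,0,0,0.03,0,0,0],
    [0,0,0,0.027,0,0,0],
    [0,0,0,0,0,0,0],
    [0,0,0,0,0,0,0],
  ],
)

```text
time_s: 8.5
tcp_pos: [0.5528, 0.0896, 0.1248]
eef_rot: [-179.9, -0.2, 180.0]
contact_force: [0.5, 0.4, -0.4]
gripper_width: 0.0006
gripper_force: 0.0
```

Call:
apply_moves(
  targets=[
    [0,0.011,0,-0.003,0,0,0],
    [0,0.008,0,-0.001,0,0,0],
    [0,0.008,0,-0.001,0,0,0],
    [0,0.009,0,0.0013,0,0,0],
    [0,0.009,0,0.0013,0,0,0],
    [0,0.0085,0,0.0037,0,0,0],
    [0,0.0085,0,0.0037,0,0,0],
    [0,0,0,0,0,0,0],
  ],
)

```text
time_s: 9.17
tcp_pos: [0.491, 0.0905, 0.1214]
eef_rot: [179.9, 0.1, -180.0]
contact_force: [2.0, 0.6, 3.7]
gripper_width: 0.0003
gripper_force: 1.5
```

```bash
python3 look.py i scene; python3 - <<'E'
from geo import *
S,f,c=cloud('i_scene')
r=S.reshape(-1,3);m=(f.reshape(-1,3).max(-1)<70)&(r[:,2]>.085)&(r[:,2]<.17)&(abs(r[:,1]-.093)<.012)&(r[:,0]>.4)&(r[:,0]<.55);q=r[m]
for z in np.arange(.09,.17,.01):
    k=q[abs(q[:,2]-z)<.005]
    if len(k):print(z.round(2),len(k),k.mean(0).round(4))
cv2.imwrite('pics/i.png',cv2.resize(f[170:340,160:330][:,:,::-1],(510,510)))
E
```

```text
0.09 7 [0.4971 0.0935 0.0932]
0.1 1 [0.4894 0.0916 0.1044]
0.11 24 [0.4888 0.1016 0.1106]
0.12 27 [0.4833 0.1015 0.1199]
0.13 29 [0.4772 0.102  0.1299]
0.14 63 [0.4715 0.0966 0.141 ]
0.15 80 [0.471  0.0931 0.1478]
0.16 17 [0.482  0.0921 0.1595]
0.17 8 [0.4814 0.091  0.1675]
```

View pics/i.png

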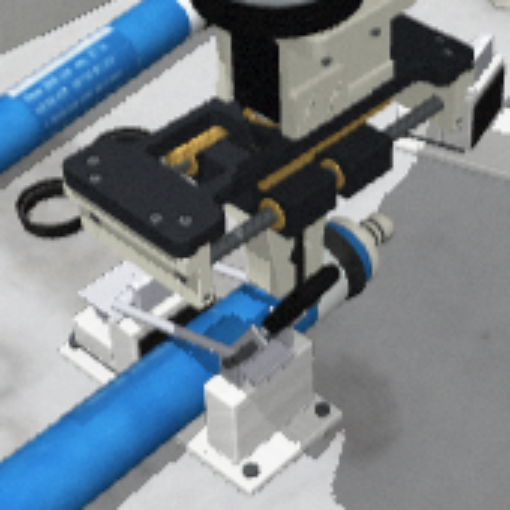

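The handle is over at about 121° with the loop still hooked. I continue along the arc.

Call:
apply_moves(
  targets=[
    [0,0.0072,0,0.0057,0,0,0],
    [0,0.0072,0,0.0057,0,0,0],
    [0,0.0055,0,0.0074,0,0,0],
    [0,0.0055,0,0.0074,0,0,0],
    [0,0.0025,0,0.0056,0,0,0],
    [0,0.0025,0,0.0056,0,0,0],
    [0,0.0015,0,0.006,0,0,0],
    [0,0.0015,0,0.006,0,0,0],
    [0,0,0,0.005,0,0,0],
    [0,0,0,0.005,0,0,0],
    [0,0,0,0,0,0,0],
  ],
)

```text
time_s: 10.13
tcp_pos: [0.4578, 0.0898, 0.0603]
eef_rot: [-179.9, -0.1, 180.0]
contact_force: [-0.2, -0.1, -0.1]
gripper_width: 0.0005
gripper_force: 0.0
```

Call:
apply_moves(
  targets=[
    [0,0,0,0.003,0,0,0],
    [0,0,0,0,0,0,0],
    [0,0,0,-0.02,0,0,0],
    [0,0,0,-0.035,0,0,0],
    [0,0,0,-0.04,0,0,0],
    [0,0,0,-0.04,0,0,0],
    [0,0,0,-0.04,0,0,0],
    [0,0,-0.04,0,0,0,0],
    [0,0,-0.04,0,0,0,0],
    [0,0,-0.04,0,0,0,0],
    [0,0,0,0,0,0,0],
    [0,0,0,0,0,0,0],
  ],
)

```text
time_s: 11.13
tcp_pos: [0.4582, -0.0316, 0.2339]
eef_rot: [180.0, 0.0, 179.8]
contact_force: [1.3, 1.1, -0.4]
gripper_width: 0.0005
gripper_force: 0.0
```

```bash
python3 look.py j scene top; python3 - <<'E'
from geo import *
S,f,c=cloud('j_scene');P,g,_=cloud('j_top')
for n,C,F in (('s',S,f),('t',P,g)):
    r=C.reshape(-1,3);m=(F.reshape(-1,3).max(-1)<70)&(r[:,2]>.04)&(r[:,2]<.17)&(abs(r[:,1]-.093)<.016)&(r[:,0]>.4)&(r[:,0]<.52);q=r[m]
    print(n,len(q),q.min(0).round(3),q.max(0).round(3),np.polyfit(q[:,0],q[:,2],1) if len(q)>5 else '')
    k=r[(r[:,2]>.074)&(r[:,2]<.086)&(abs(r[:,1]-.092)<.02)&(r[:,0]>.56)&(r[:,0]<.62)]
    print('post',k.mean(0).round(4),np.percentile(k[:,0],[3,97]).round(4))
    k=r[(r[:,2]>.155)&(r[:,1]<-.1)&(r[:,1]>-.32)&(r[:,0]>.45)&(r[:,0]<.65)&(r[:,2]<.21)];print('spare',len(k),k.mean(0).round(3))
A,_,_=cloud('a_top');r=A.reshape(-1,3);k=r[(r[:,2]>.155)&(r[:,1]<-.1)&(r[:,1]>-.32)&(r[:,0]>.45)&(r[:,0]<.65)&(r[:,2]<.21)];print('spare0 top',len(k),k.mean(0).round(3))
cv2.imwrite('pics/j.png',np.hstack([cv2.resize(f[170:340,160:330][:,:,::-1],(400,400)),cv2.resize(g[165:265,165:265][:,:,::-1],(400,400))]))
E
```

```text
s 525 [0.427 0.077 0.045] [0.501 0.109 0.072] [ 0.17792194 -0.01455371]
post [0.5846 0.093  0.0795] [0.5804 0.5911]
spare 64 [ 0.548 -0.23   0.159]Traceback (most recent call last):
  File "<stdin>", line 5, in <module>
    return umr_minimum(a, axis, None, out, keepdims, initial, where)
ValueError: zero-size array to reduction operation minimum which has no identity
```

The handle slopes 10° below level, which is the stop. The jaw is drawn in about 10 mm (post at 0.594 before, 0.585 now), and the robot is clear of everything.

```bash
python3 -c "
from plant import close_job;print(close_job())"
```

```text
the job is handed in; nothing more can be done
None
```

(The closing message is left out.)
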